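# Dispense one wooden disc onto the place card

## Task

Hand out one wooden disc at the craft table: push the dispenser's plunger fully in once, so that the lowest disc comes out on the table, and let it spring all the way back. Then, with a fingertip, lightly push that disc aside along the table until it lies flat and wholly on the blank white place card next to the dispenser. Do not pinch or lift the disc, let out no second disc, and leave the jar, glue tube, brush and wooden box where they are.

Things in the scene. Friction and masses are not known exactly. Their poses are not given: they have to be found in the camera images.
- dispenser: Disc dispenser, fixed. Origin: on the table, on the magazine's vertical axis; +x is the way discs come out, z up. Base plate 3 mm thick, x -92 to +25 mm, 70 mm wide. Clear square magazine, 51 mm outside, top 50 mm above the table, holds four discs. Behind it a black block (x -25 to -52, 44 mm wide, top 34 mm high) with the spring; a flat bar, 30 mm wide, runs back to the knob.
- landing (a point): Fixed point on the table 54 mm in front (+x) of the dispenser's origin, where the disc's centre lies after a full stroke (to a few mm), 30 mm beyond the magazine's mouth (42 mm wide, 14 mm high). A full stroke leaves the disc flat on the bare table, free of the base plate; the next disc drops when the bar goes back.
- knob_face (a point): Centre of the flat rear face of the plunger's round black knob (32 mm diameter, 10 mm thick, its axis along the dispenser's x), 20 mm above the table, 120 mm behind the dispenser's origin (x = -120, y = 0) when at rest. Push this face along the dispenser's +x. It moves with the plunger. Nothing stands behind the knob.
- plunger (a joint): Stroke of the plunger in m: 0 at rest, 0.056 fully in at its hard stop. Return spring about 2 N at rest and 6 N fully in, plus a little damping; it springs back by itself when released. A disc is only fully out beyond about 0.050.
- disc_1: Lowest disc of the stack, the one to be dispensed. Dark wooden disc 40 mm diameter, 10 mm thick, about 10 g, lying flat. Origin: centre of its underside, z along its axis. At the start 3 mm above the table inside the magazine.
- disc_2: Second disc of the stack, same as disc_1; must stay in the magazine.
- disc_3: Third disc of the stack, same as disc_1; must stay in the magazine.
- disc_4: Top disc of the stack, same as disc_1; must stay in the magazine.
- card: Blank white paper place card lying flat on the table (0.5 mm, it does not move and is no obstacle), 145 mm along its x, 105 mm along its y. Origin: its centre. It lies about 100 mm to one side (left or right, it varies) of where the disc comes out, the jar on the other side.
- jar: Low white lidded jar, 56 mm diameter, 45 mm high. Bystander, loose. Origin: centre of its underside. About 100 mm beside the dispenser's mouth on the side away from the card.
- glue_tube: Small aluminium glue tube with black cap lying on the table, 108 mm long along its x, 31 mm wide, 16 mm high. Bystander, loose. Origin: under its middle.
- brush: Flat paint brush, 160 mm long, 42 mm wide, 20 mm high, lying along its x on the table. Bystander, loose. Origin: under its middle.
- wood_box: Small open wooden craft box 100 x 100 x 60 mm, standing on the table off to the left. Bystander, loose. Origin: centre of its underside.
Not all that is in view belongs to the job. What is shaped like the disc_4 but pink is not meant. Leave any purple look-alike of the dispenser alone.

How it is judged:
On the way, in this order (a step that is already met when the one before it is completed fails the run):
1. the plunger is pushed fully in (value of joint plunger above 0.05 m), for 0.05 s.
2. the plunger has sprung back and the lowest disc lies on the table in front of the mouth (value of joint plunger below 0.004 m and x of disc_1 in the frame of dispenser above 0.043 m and height (world z) of disc_1 below 0.003 m and angle between disc_1's own z axis and vertical below 0.1 rad), for 0.1 s.
At the end, for the whole second after the job is handed in: Disc 1 lies flat and at rest on the table, wholly on the card (its rim over the card's edge by at most 2 mm), the plunger is back out (within 4 mm of rest) and the other three discs are in the magazine (x of disc_1 in the frame of card between -0.0545 and 0.0545 m and y of disc_1 in the frame of card between -0.0345 and 0.0345 m and height (world z) of disc_1 below 0.003 m and angle between disc_1's own z axis and vertical below 0.1 rad and linear speed of disc_1 below 0.01 m/s and value of joint plunger below 0.004 m and horizontal distance between each of disc_2, disc_3, disc_4 and dispenser below 0.006 m); the robot touches nothing.
It fails at once if a second disc leaves the magazine (horizontal distance between any of disc_2, disc_3, disc_4 and dispenser above 0.012 m).
It fails at once if the disc is lifted, stood on edge or turned over (height (world z) of disc_1 above 0.014 m or angle between disc_1's own z axis and vertical above 0.7 rad).
It fails at once if the disc is pinched or pressed hard by the fingers (over 18 N) (contact force between the fingers and disc_1 above 18 N).
It fails at once if a bystander is moved by more than 15 mm (distance of any of jar, glue_tube, brush, wood_box from where it was at the start of the episode above 0.015 m).
It also fails if it takes over 50 s, if anything falls off the work surface, if the arm or the gripper's body presses on something with over 40 N, if the wrist force passes 120 N, or if a joint passes its speed limit or range.

## Robot

A 7-joint arm with a two-finger parallel gripper is mounted at the origin on the work surface. World frame = base frame: x ahead of the robot, y to its left, z up, the work surface at z = 0. Lengths are in m, angles in rad, forces in N, time in s.
With the tool pointing down it reaches from about 0.35 to 0.9 m from the base axis. Payload 19.9 kg.
Tool frame: the origin (TCP) lies at the very end of the fingers, on their centre line; the grasp point (between the pads) lies 19 mm behind it; z points along the fingers, x is the direction in which the jaws open and shut, and the axes are right-handed (so a half turn about z gives the same grasp; the last joint's range is limited). The gripper opens to 94 mm and grips with 3 to 60 N. Pads are 16 mm wide; open, the fingers measure 119 mm over their backs; the gripper's body (75 mm by 177 mm) begins 78 mm behind the grasp point.
Start: joints at [-1.264, 0.417, -0.01, 1.614, 0.005, 1.111, -0.053], TCP at [0.213, 0.588, 0.205] pointing down, gripper open.
Joint ranges: [-2.81, 2.81], [-0.39, 2.02], [-1.27, 1.25], [0.06, 2.57], [-1.19, 4.33], [0.19, 2], [-2.82, 2.82]. Speed limits (rad/s): [1.89, 1.89, 2.39, 2.39, 3.01, 3.01, 3.01].

## Interface

Orientations are given as a unit quaternion [x, y, z, w].
In Python, from cell import env gives the robot as it stands.
- The arm moves only by the tool move_arm, never from a script. Its argument "commands" is text: rows parted by semicolons, each of 5 numbers parted by spaces: the shift along the tool's x, y, z in cm, then the turn about the tool's z in rad, then the closure in counts, from 0 (fully open) to 255 (shut). A call has 1 to 12 rows; each row shifts and turns the commanded pose from where the row before left it, along the tool's axes as they then stand; what a row does not reach is not made up. A row lasts 1/8 s, in which the tool goes at most 62.5 mm and 10.7 degrees, less where a joint would pass 70% of its speed; a pose out of reach is approached as far as the arm can. A call with a gripper value outside its range is refused whole. The fingers move at their own pace and stop on an object; "grip_force" is the grip in N (left out, the last holds). Time passes only in rows, so rows that do not move let the fingers close. It gives the time, the measured TCP pose, the force and the opening at its end, in the units of the state.
- env.read_state(): the state, without advancing time (a new reading comes with each control period).
- env.grab_frame(name): name is "scene" or "side" or "wrist"; returns a dict with "pixels" (420x560x3 uint8, red, green, blue), "fx", "fy", "cx", "cy" (pixels), "rvec" (rotation vector, rad) and "tvec" (3), from world to camera coordinates, as OpenCV has them; the wrist camera has in their place "mount" (4x4, takes a point from camera to tool coordinates, whose origin is the TCP and whose axes are the tool frame's). Camera axes: x right, y down, z forward; pixel columns grow to the right and rows downward; lengths in m; the calibration is good to about 2 mm. A picture is of the moment at which its call begins: read the wrist's pose just before it. There is no depth.
- env.finish_job(): hands the job in, once; it reports no verdict.
The state is a dict: "t": time; "joint_pos": joint angles; "dq": joint speeds; "joint_efforts": joint torques, N m; "tcp_pos": TCP position; "ee_rot": TCP orientation; "contact_force": force on the tool from outside, world axes, zero at the start; "ft_torque": the same for the moment, N m; "width": opening from 0.0 (shut) to 1.0 (fully open).
Only numpy, scipy, OpenCV 4.12 (cv2) and the standard library are available. Lean on these libraries where they do the work, as an engineer would, in place of code of your own. Each camera call takes 0.05 s, during which the arm holds its last target. There are 200 camera calls.

## Working session

There is one attempt and no reset: what is moved stays moved. The work goes in short steps, Python scripts to look and compute and a tool call to move; the robot and the scene stay as the last step left them, time stands still between calls to the robot, and variables do not carry over. Pictures are saved under pics/ and viewed, about 8 in all and at most 12, crops included, and the job is handed in when it is done.

Besides the shell and the picture viewer there is one more tool, called after ">>>" by a JSON object that holds its "op" and its "data", one argument or row to a line. move_arm: Moves the arm, as the interface text tells. Its arguments: {"type":"object","properties":{"commands":{"type":"string"},"grip_force":{"type":"number"}},"required":["commands"]}

```bash
mkdir -p pics; ls; python3 - <<'E'
from cell import env
import cv2,pickle
s=env.read_state();print(s)
d={}
for n in("scene","side"):
    f=env.grab_frame(n);d[n]=f;cv2.imwrite(f"pics/{n}0.png",f["pixels"][:,:,::-1])
    print(n,f["fx"],f["fy"],f["cx"],f["cy"],f["rvec"],f["tvec"])
pickle.dump(d,open("f0.pkl","wb"))
E
```

```text
pics
{'t': 0.0, 'joint_pos': array([-1.2645405 ,  0.4179866 , -0.01033535,  1.61418544,  0.00471619,
        1.11068165, -0.05298605]), 'dq': array([ 0.00155208, -0.00079031, -0.00052777, -0.00087159, -0.00083374,
        0.00126562, -0.00062729]), 'joint_efforts': array([ 9.36454817e-04, -8.51257753e+01,  6.39257804e-01, -4.25984144e+01,
       -4.88830218e-02,  1.87495037e-02,  1.22603969e-04]), 'tcp_pos': array([0.21286144, 0.5872291 , 0.20481253]), 'ee_rot': array([ 8.18759070e-01,  5.74136920e-01, -4.78237383e-04,  3.92334975e-04]), 'contact_force': array([ 0.02659904, -0.37169535, -0.23741787]), 'ft_torque': array([ 0.00503762,  0.00332296, -0.01344677]), 'width': 1.002412416097426}
scene 456.3220717313382 456.3220717313382 269.2329866353929 209.36675148014078 [ 1.01612987  2.34761463 -1.13694231] [ 0.34017689 -0.23894683  1.47738214]
side 423.3864771342272 423.3864771342272 281.6822005941261 209.1182432270049 [ 2.20532074 -0.17233565  0.11320642] [-0.53869738  0.14963536  0.83710542]
```

View pics/scene0.png

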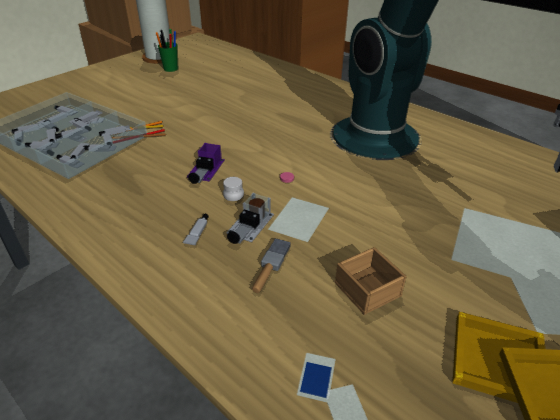

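View pics/side0.png

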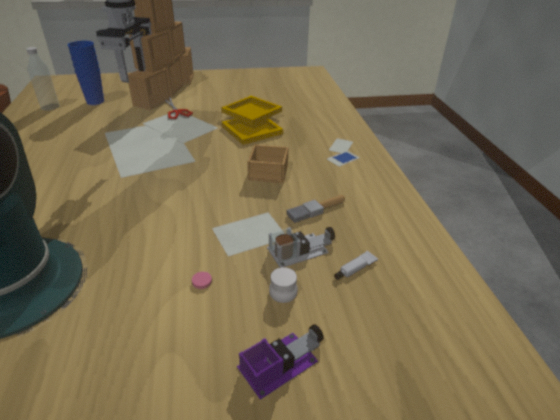

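The scene view has the dispenser at about (255,212) with its knob at (234,236). The card is at (299,219), the jar at (233,189), the glue tube at (197,230) and the brush at (272,265). In the side view the dispenser is at (290,247), the knob at (329,236) and the card at (250,233). I'll enlarge both.

```bash
python3 - <<'E'
import pickle,cv2,numpy as np
d=pickle.load(open("f0.pkl","rb"))
a=d["scene"]["pixels"][165:295,180:340];b=d["side"]["pixels"][205:305,205:385]
A=cv2.resize(a,None,fx=5,fy=5-0.4,interpolation=cv2.INTER_CUBIC)
A=cv2.resize(a,(640,520),interpolation=cv2.INTER_CUBIC) # x4
B=cv2.resize(b,(720,400),interpolation=cv2.INTER_CUBIC) # x4
cv2.imwrite("pics/c1.png",A[:,:,::-1]);cv2.imwrite("pics/c2.png",B[:,:,::-1])
E
```

```text
(no output)
```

View pics/c1.png

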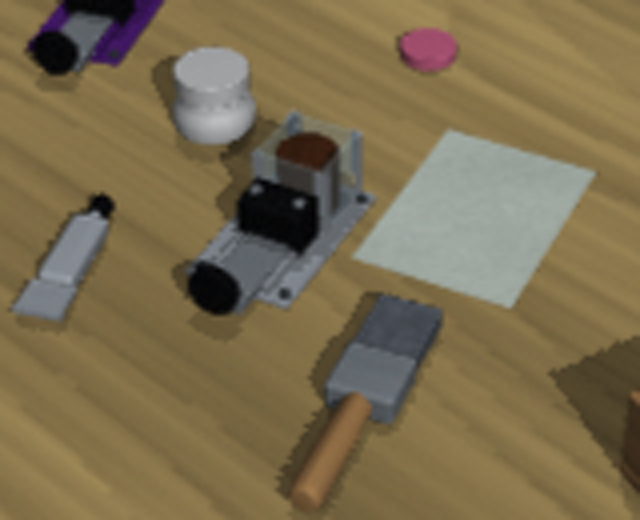

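View pics/c2.png

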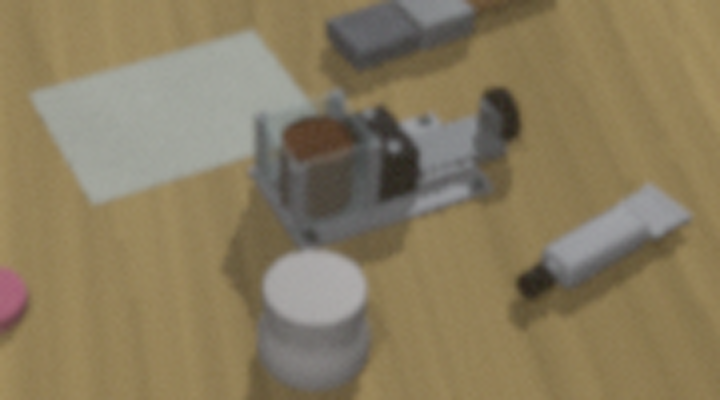

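```bash
cat >h.py <<'E'
import numpy as np,cv2
from scipy.spatial.transform import Rotation as R
def ray(f,px,z,tcp=None,q=None):
    K=np.array([[f["fx"],0,f["cx"]],[0,f["fy"],f["cy"]],[0,0,1]])
    v=np.linalg.inv(K)@[*px,1]
    if "mount" in f:
        T=np.eye(4);T[:3,:3]=R.from_quat(q).as_matrix();T[:3,3]=tcp;M=T@f["mount"]
        o=M[:3,3];w=M[:3,:3]@v
    else:
        Q=cv2.Rodrigues(np.array(f["rvec"],float))[0];o=-Q.T@np.array(f["tvec"]);w=Q.T@v
    return o+w*(z-o[2])/w[2]
E
python3 - <<'E'
import pickle;from h import *
np.set_printoptions(precision=4,suppress=True)
d=pickle.load(open("f0.pkl","rb"))
P={"scene":((180,165),dict(knob=(213,288,.02),disc4=(307,150,.043),c1=(448,130,0),c2=(595,174,0),c3=(512,307,0),c4=(355,258,0),bfr=(373,198,.003),brr=(287,307,.003),jartop=(212,70,.045),brush0=(410,303,.01),brush1=(308,495,.01),tubecap=(101,205,.008),tubeend=(38,305,.005))),
"side":((205,205),dict(knob=(505,113,.02),disc4=(319,138,.043),c1=(95,203,0),c2=(30,95,0),c3=(253,30,0),bfl=(305,243,.003),brl=(488,188,.003),jartop=(315,283,.045)))}
for n,(o,pp) in P.items():
    for k,(u,v,z) in pp.items(): print(n,k,ray(d[n],(o[0]+u/4,o[1]+v/4),z)[:2])
E
```

```text
scene knob [0.6626 0.0419]
scene disc4 [0.5519 0.0107]
scene c1 [0.433  0.0243]
scene c2 [0.4039 0.125 ]
scene c3 [0.5387 0.1668]
scene c4 [0.57   0.0683]
scene bfr [0.5225 0.0393]
scene brr [0.6319 0.0716]
scene jartop [ 0.5349 -0.0933]
scene brush0 [0.5855 0.1275]
scene brush1 [0.7323 0.188 ]
scene tubecap [ 0.6485 -0.0767]
scene tubeend [ 0.7325 -0.0355]
side knob [0.6658 0.0405]
side disc4 [0.5534 0.008 ]
side c1 [0.4337 0.0214]
side c2 [0.4023 0.1191]
side c3 [0.54   0.1632]
side bfl [ 0.5405 -0.0285]
side brl [ 0.6468 -0.0008]
side jartop [ 0.533  -0.0984]
```

>>> {"op": "move_arm", "data": {
  "commands": "0 0 0 -0.155 255;0 0 0 -0.155 255;0 0 0 -0.155 255;0 0 0 -0.155 255;-4.5 2.3 0 0 255;-4.5 2.3 0 0 255;-4.5 2.3 0 0 255;-4.5 2.3 0 0 255;-4.5 2.3 0 0 255;-4.5 2.3 0 0 255;-4.5 2.3 0 0 255;-4.5 2.3 0 0 255",
  "grip_force": 10
}}

```text
t: 1.6
tcp_pos: [0.4878, 0.2889, 0.2053]
ee_rot: [0.605, 0.797, -0.0, -0.0]
contact_force: [0.6, 1.9, 0.7]
width: 0.007
```

>>> {"op": "move_arm", "data": {
  "commands": "-4.5 2.3 0 0 255;-4.5 2.3 0 0 255;-4.5 2.3 0 0 255;-4.5 2.3 0 0 255;-4.5 2.3 0 0 255;-4.5 2.3 0 0 255;0 0 0 0 255;0 0 0 0 255"
}}

```text
t: 2.6
tcp_pos: [0.6922, 0.0678, 0.2049]
ee_rot: [0.605, 0.797, -0.0, -0.0]
contact_force: [0.1, 0.8, -0.6]
width: 0.006
```

```bash
python3 - <<'E'
from cell import env
import cv2,pickle
s=env.read_state();f=env.grab_frame("wrist");pickle.dump((s,f),open("w1.pkl","wb"))
cv2.imwrite("pics/w1.png",f["pixels"][:,:,::-1]);print(s["tcp_pos"],f["mount"])
E
```

```text
[0.69217634 0.06775746 0.20490497] [[ 9.99999367e-01  3.08474120e-04  1.08243298e-03 -1.87887108e-05]
 [-5.80296824e-04  9.65338771e-01  2.60999466e-01 -7.69642558e-02]
 [-9.64402940e-04 -2.60999929e-01  9.65338338e-01 -1.80554516e-01]
 [ 0.00000000e+00  0.00000000e+00  0.00000000e+00  1.00000000e+00]]
```

View pics/w1.png

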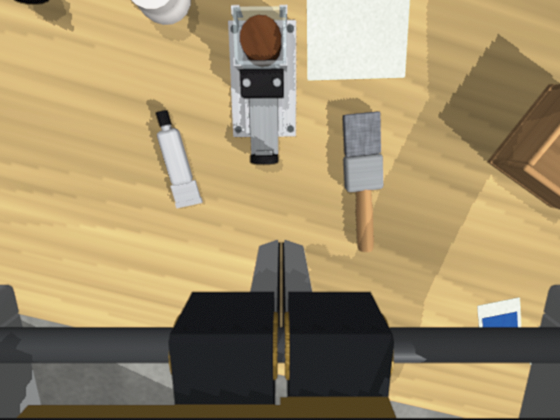

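The wrist view shows the dispenser almost upright in the image: plate rear corners at (232,137) and (296,136), knob at (264,157), top disc at (261,38) and bar on column 264. The card's lower corners are at (307,80) and (405,77).

```bash
python3 - <<'E'
import pickle;from h import *
np.set_printoptions(precision=4,suppress=True)
s,f=pickle.load(open("w1.pkl","rb"))
for k,(u,v,z) in dict(knobtop=(264,154,.036),knobrearbot=(264,163,.025),rl=(232,137,.003),rr=(296,136,.003),fl=(229,20,.003),fr=(297,20,.003),disc4=(261,38,.043),cA=(307,80,0),cB=(405,77,0)).items():
    p=ray(f,(u,v),z,s["tcp_pos"],s["ee_rot"]);print(k,p[:2],"tool cm",100*R.from_quat(s["ee_rot"]).inv().apply(p-s["tcp_pos"]))
E
```

```text
knobtop [0.656  0.0399] tool cm [-1.7191 -4.2169 16.8935]
knobrearbot [0.6666 0.0422] tool cm [-1.7853 -3.14   17.9925]
rl [ 0.6509 -0.0004] tool cm [-5.4651 -5.7867 20.1932]
rr [0.6304 0.0688] tool cm [ 1.75   -5.9007 20.1965]
fl [ 0.5365 -0.031 ] tool cm [ -5.3294 -17.6298  20.2037]
fr [0.5175 0.0368] tool cm [  1.7068 -17.6365  20.2069]
disc4 [0.5517 0.0096] tool cm [ -1.8305 -15.0774  16.203 ]
cA [0.5701 0.0637] tool cm [  2.8873 -11.8492  20.5023]
cB [0.5384 0.1654] tool cm [ 13.5357 -12.1627  20.5073]
```

>>> {"op": "move_arm", "data": {
  "commands": "-1.83 1.2 1.3 0 255;0 0 4 0 255;0 0 4 0 255;0 0 4 0 255;0 0 3 0 255;0 0 2 0 255;0 0 1 0 255;0 0 0 0 255;0 0 0 0 255"
}}

```text
t: 3.78
tcp_pos: [0.7097, 0.053, 0.0137]
ee_rot: [0.605, 0.797, 0.001, 0.001]
contact_force: [0.3, 0.7, 0.2]
width: 0.004
```

>>> {"op": "move_arm", "data": {
  "commands": "0 -1.5 0 0 255;0 -1 0 0 255;0 -1 0 0 255;0 -1 0 0 255;0 -1 0 0 255;0 -1 0 0 255;0 -1 0 0 255;0 0 0 0 255"
}}

```text
t: 4.78
tcp_pos: [0.637, 0.0324, 0.0131]
ee_rot: [0.605, 0.796, 0.0, 0.001]
contact_force: [4.7, -1.3, 2.2]
width: 0.005
```

>>> {"op": "move_arm", "data": {
  "commands": "0 -0.6 0 0 255;0 -0.6 0 0 255;0 -0.3 0 0 255;0 0 0 0 255"
}}

```text
t: 5.28
tcp_pos: [0.6237, 0.0286, 0.013]
ee_rot: [0.605, 0.796, 0.001, 0.001]
contact_force: [8.6, -0.8, 2.4]
width: 0.007
```

>>> {"op": "move_arm", "data": {
  "commands": "0 -0.3 0 0 255;0 -0.2 0 0 255;0 0 0 0 255"
}}

```text
t: 5.65
tcp_pos: [0.6233, 0.0285, 0.0137]
ee_rot: [0.604, 0.797, 0.004, 0.004]
contact_force: [37.0, 3.1, -21.5]
width: 0.004
```

It's at the hard stop: the TCP stopped advancing and the force jumped to 37 N. Retracting now.

>>> {"op": "move_arm", "data": {
  "commands": "0 1 0 0 255;0 1 0 0 255;0 2 0 0 255;0 2 0 0 255;0 2 0 0 255;0 2 0 0 255;0 1 -2 0 255;0 0 -5 0 255;0 0 -5 0 255;0 0 -5 0 255;0 0 -2 0 255;0 0 0 0 255"
}}

```text
t: 7.15
tcp_pos: [0.7236, 0.0571, 0.203]
ee_rot: [0.605, 0.797, 0.0, 0.0]
contact_force: [0.2, -0.3, -0.7]
width: 0.008
```

```bash
python3 - <<'E'
from cell import env
import cv2,pickle
s=env.read_state();f=env.grab_frame("wrist");g=env.grab_frame("side");pickle.dump((s,f,g),open("w2.pkl","wb"))
w=cv2.resize(f["pixels"][0:210,130:480],(700,420),interpolation=cv2.INTER_CUBIC)
cv2.imwrite("pics/w2.png",w[:,:,::-1]);print(s["tcp_pos"],s["contact_force"])
E
```

```text
[0.72357354 0.05707576 0.20303114] [ 0.18996744 -0.25515865 -0.67943127]
```

View pics/w2.png

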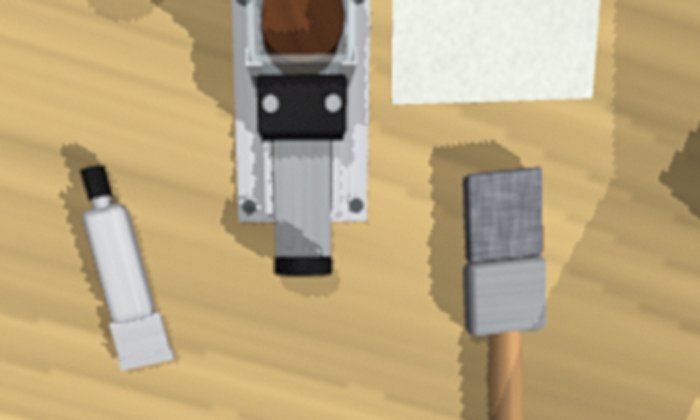

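The plunger is back at rest, with the knob in the same place relative to the plate and bystanders unmoved. Next is the disc.

>>> {"op": "move_arm", "data": {
  "commands": "-1.1 -3.75 0 0 255;-1.1 -3.75 0 0 255;-1.1 -3.75 0 0 255;-1.1 -3.75 0 0 255;0 0 0 0 255;0 0 0 0 255"
}}

```text
t: 8.0
tcp_pos: [0.5906, -0.0253, 0.2015]
ee_rot: [0.604, 0.797, -0.0, -0.001]
contact_force: [-0.1, -0.9, -0.0]
width: 0.008
```

```bash
python3 - <<'E'
from cell import env
import cv2,pickle
s=env.read_state();f=env.grab_frame("wrist");pickle.dump((s,f),open("w3.pkl","wb"))
w=cv2.resize(f["pixels"][0:280,160:560],(800,560),interpolation=cv2.INTER_CUBIC)
cv2.imwrite("pics/w3.png",w[:,:,::-1]);print(s["tcp_pos"])
E
```

```text
[ 0.59064989 -0.02530713  0.20146704]
```

View pics/w3.png

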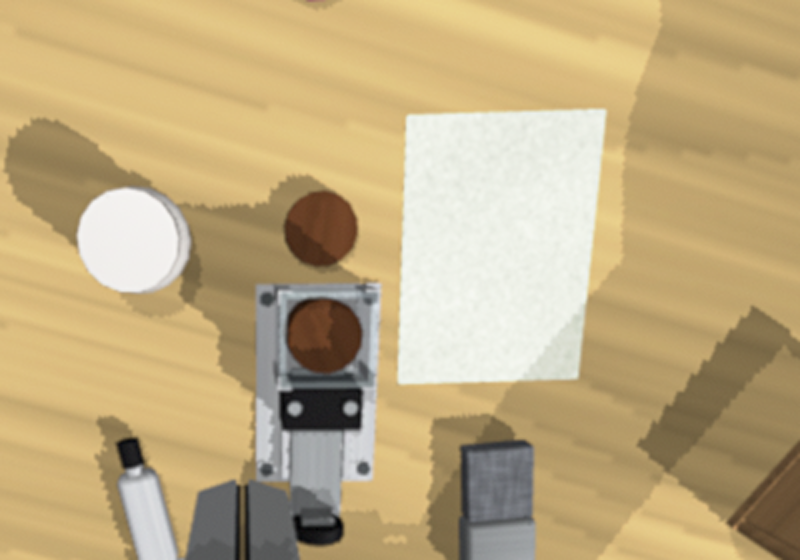

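The disc lies flat on the table at crop (321,229), clear of the plate. Card corners are at (406,114), (605,109), (579,380) and (399,384), and the jar lid is at (130,240).

```bash
python3 - <<'E'
import pickle;from h import *
np.set_printoptions(precision=4,suppress=True)
s,f=pickle.load(open("w3.pkl","rb"))
for k,(u,v,z) in dict(disc=(321,229,.010),discL=(284,229,.01),discR=(357,229,.01),jarR=(182,240,.045),jar=(131,240,.045),cA=(406,114,0),cB=(605,109,0),cC=(579,380,0),cD=(399,384,0),cen=((406+605+579+399)/4,(114+109+380+384)/4,0),fl=(257,284,.003),fr=(380,284,.003)).items():
    p=ray(f,(160+u/2,v/2),z,s["tcp_pos"],s["ee_rot"]);print(k,p[:2],"tool cm",100*R.from_quat(s["ee_rot"]).inv().apply(p-s["tcp_pos"])[:2])
E
```

```text
disc [ 0.4996 -0.0058] tool cm [ 4.317 -8.218]
discL [ 0.505  -0.0251] tool cm [ 2.3213 -8.2168]
discR [0.4943 0.0129] tool cm [ 6.2591 -8.2191]
jarR [ 0.5246 -0.0737] tool cm [-2.8918 -7.6459]
jar [ 0.5313 -0.0978] tool cm [-5.3928 -7.6445]
cA [0.4309 0.0211] tool cm [  8.7611 -14.1068]
cB [0.4001 0.1219] tool cm [ 19.2997 -14.3598]
cC [0.5397 0.1668] tool cm [19.8635  0.2907]
cD [0.5704 0.0657] tool cm [9.2995 0.5336]
cen [0.4817 0.0928] tool cm [14.2953 -7.2858]
fl [ 0.5373 -0.0308] tool cm [ 0.9011 -5.2582]
fr [0.5187 0.0357] tool cm [ 7.8036 -5.2616]
```

>>> {"op": "move_arm", "data": {
  "commands": "-0.1 -4.1 0 0 255;-0.1 -4.1 0 0 255;0 0 4 0 255;0 0 4 0 255;0 0 4 0 255;0 0 3 0 255;0 0 2 0 255;0 0 1.5 0 255;0 0 0.7 0 255;0 0 0.4 0 255;0 0 0 0 255;0 0 0 0 255"
}}

```text
t: 9.55
tcp_pos: [0.5127, -0.0497, 0.007]
ee_rot: [0.605, 0.797, 0.0, 0.0]
contact_force: [0.1, 0.2, -0.2]
width: 0.006
```

```bash
python3 - <<'E'
from cell import env
import cv2,pickle
s=env.read_state();f=env.grab_frame("wrist");pickle.dump((s,f),open("w4.pkl","wb"))
cv2.imwrite("pics/w4.png",f["pixels"][:,:,::-1]);print(s["tcp_pos"],s["contact_force"])
E
```

```text
[ 0.51270541 -0.04972867  0.00697205] [ 0.12624971  0.23439125 -0.23807107]
```

View pics/w4.png

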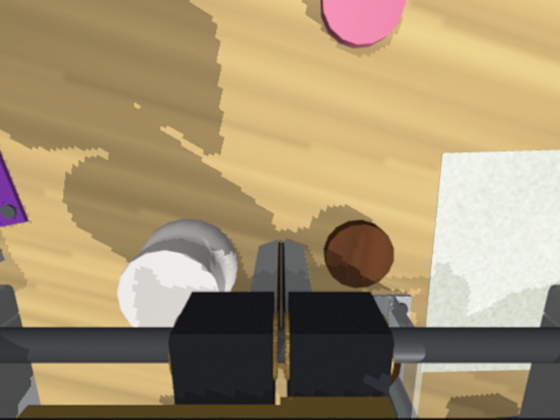

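Finger and disc are lined up, with the jar clear. Pushing gently along tool +x.

>>> {"op": "move_arm", "data": {
  "commands": "0.5 0 0.2 0 255;0.4 0 0 0 255;0.4 0 0 0 255;0.4 0 0 0 255;0.5 0 0 0 255;0.5 0 0 0 255;0.5 0 0 0 255;0.5 0 0 0 255;0.5 0 0 0 255;0.5 0 0 0 255;0.3 0 0 0 255;0.1 0 0 0 255"
}}

```text
t: 11.1
tcp_pos: [0.4986, -0.0004, 0.0045]
ee_rot: [0.605, 0.797, -0.0, 0.0]
contact_force: [-0.7, -0.5, 0.9]
width: 0.007
```

```bash
python3 - <<'E'
from cell import env
import cv2,pickle
s=env.read_state();f=env.grab_frame("wrist");pickle.dump((s,f),open("w5.pkl","wb"))
cv2.imwrite("pics/w5.png",f["pixels"][:,:,::-1]);print(s["tcp_pos"],s["contact_force"])
E
```

```text
[ 4.98640557e-01 -4.25083279e-04  4.49354818e-03] [-0.69496606 -0.547378    0.92115088]
```

View pics/w5.png

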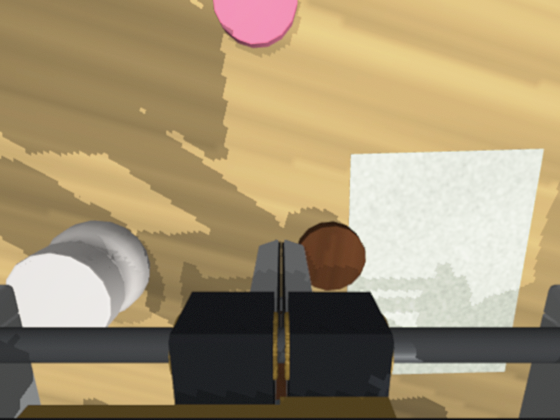

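The push is working: the disc at (332,256) is flat against the finger and nearly centred. About 6.4 cm remain.

>>> {"op": "move_arm", "data": {
  "commands": "0.4 0 0 0 255;0.6 0 0 0 255;0.6 0 0 0 255;0.6 0 0 0 255;0.6 0 0 0 255;0.6 0 0 0 255;0.6 0 0 0 255;0.6 0 0 0 255;0.6 0 0 0 255;0.5 0 0 0 255;0.4 0 0 0 255;0.2 0 0 0 255"
}}

```text
t: 12.65
tcp_pos: [0.4817, 0.0603, 0.0045]
ee_rot: [0.605, 0.797, -0.0, 0.0]
contact_force: [-0.1, -0.4, -1.0]
width: 0.007
```

>>> {"op": "move_arm", "data": {
  "commands": "0.1 0 0 0 255;0 0 0 0 255;-0.5 0 0 0 255;-1.5 0 0 0 255;-1 0 -1 0 255;0 0 -4 0 255;0 0 -5 0 255;0 0 -5 0 255;0 2 -4 0 255;0 2 0 0 255;0 0 0 0 255;0 0 0 0 255"
}}

```text
t: 14.15
tcp_pos: [0.5272, 0.0422, 0.1942]
ee_rot: [0.605, 0.796, -0.0, -0.0]
contact_force: [0.2, -0.4, 0.1]
width: 0.007
```

```bash
python3 - <<'E'
from cell import env
import cv2,pickle
s=env.read_state();f=env.grab_frame("wrist");g=env.grab_frame("side");pickle.dump((s,f,g),open("w6.pkl","wb"))
w=cv2.resize(f["pixels"][0:280,100:500],(800,560),interpolation=cv2.INTER_CUBIC)
cv2.imwrite("pics/w6.png",w[:,:,::-1]);print(s["tcp_pos"],s["contact_force"])
b=cv2.resize(g["pixels"][135:305,195:395],(800,680)[:1]+(600,),interpolation=cv2.INTER_CUBIC);cv2.imwrite("pics/s6.png",b[:,:,::-1])
E
```

```text
[0.52718021 0.04216989 0.19419176] [ 0.21973184 -0.4222026   0.10445834]
```

View pics/w6.png

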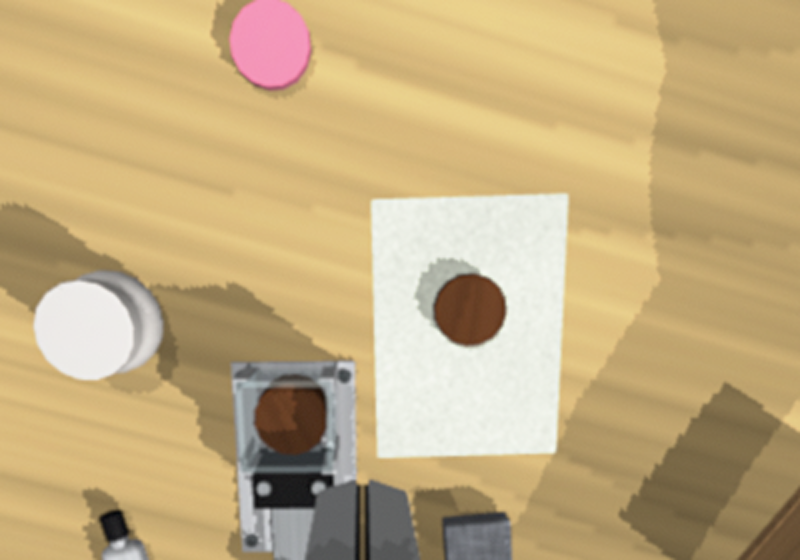

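The disc lies flat at crop (470,310), close to the card's centre and well inside every edge. The other discs are still in the magazine, and the arm is clear at z = 0.19.

```bash
python3 -c "
from cell import env
print(env.finish_job())"
```

```text
the job is handed in; nothing more can be done
None
```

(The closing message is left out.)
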